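Tap a bearing cup home in its housing

TASK

Two bearing housings of bench shakers stand on the worktop; in one of them the steel bearing cup is only started and its flange still stands clear of the housing. Tap that flange down from above, a few millimetres at a time on opposite sides of the rim in turn, until the flange lies flat and fully home on the housing. The cup must not cock: never let it lean by more than about 10 degrees.

Things in the scene. Friction and masses are not known exactly. Their poses are not given: they have to be found in the camera images.
- housing: Unfinished grey housing, fixed, at the centre of its underside on the worktop; z up. Round body 108 mm across, 60 mm high, 81 mm bore; foot 132 mm across with three bolted ears reaching 79 mm from the axis, 12 mm high. A second housing of the same shape, its cup's flange already lying on it, is finished and no part of the job.
- housing_face (a point): Centre of the unfinished housing's flat top face, on the bore's axis, 60 mm above the worktop; z up. The home flange's upper side lies 6.5 mm above this face, where it stops hard. The cup stays on the bore's axis.
- cup_top (a point): Centre of the upper side of the cup's flange; z is the cup's axis, up when square. Flange: flat steel ring, 96 mm outside, 68 mm hole, 6.5 mm thick; tap it 40 to 44 mm from the axis (closed fingertips serve). A tube 77 mm across below it enters the bore. At the start it leans up to 3 degrees any way. It stays where it is left.
- cup (a joint): Height of the middle of the flange's underside over the housing's face, m: 0 is home, 0.014 to 0.018 at the start. A push on one side at 20 to 40 mm/s takes about 5 to 8 N, a faster one more; that side sinks and the opposite one stays about level: 5 mm there leans the cup 3.5 degrees and sinks its middle 2.5 mm.

How it is judged:
At the end, for the whole second after the job is handed in: The middle of the flange is less than 4 mm above the housing's face and the cup leans by less than 5.7 degrees (value of joint cup below 0.004 m and angle between cup_top's own z axis and vertical below 0.1 rad); the robot touches nothing.
It fails at once if the cup cocks: it leans by more than 10 degrees (angle between cup_top's own z axis and vertical above 0.175 rad).
It also fails if it takes over 72 s, if anything falls off the work surface, if the arm or the gripper's body presses on something with over 40 N, if the wrist force passes 120 N, or if a joint passes its speed limit or range.

ROBOT

A 6-joint arm with a two-finger parallel gripper is mounted at the origin on a cart in front of the work surface, level with it; the furniture and walls round the work are solid. World frame = base frame: x ahead of the robot, y to its left, z up, the work surface at z = 0. Lengths are in m, angles in rad, forces in N, time in s.
With the tool pointing down it reaches from about 0.375 to 0.975 m from the base axis. Payload 3.8 kg.
Tool frame: the origin (TCP) lies on the centre line of the jaws, within the pads' length; the fingertips stand 22 mm ahead of it and the grasp point (between the pads) lies 3 mm ahead of it; z points along the fingers, x is the direction in which the jaws open and shut, and the axes are right-handed (so a half turn about z gives the same grasp; the last joint's range is limited). The gripper opens to 88 mm and grips with 3 to 60 N. Pads are 18 mm wide; open, the fingers measure 123 mm over their backs; the gripper's body (75 mm by 187 mm) begins 45 mm behind the grasp point.
Start: joints at [1.085, 0.264, 1.604, -0, 1.274, -0.037], TCP at [0.293, 0.608, 0.261] pointing down, gripper open.
Joint ranges: [-2.63, 2.63], [-0.94, 2.18], [0.31, 2.57], [-1.31, 4.45], [0, 2.66], [-2.55, 2.55]. Speed limits (rad/s): [2.57, 2.57, 3.14, 3.14, 3.14, 3.14].

INTERFACE

Orientations are given as a unit quaternion [x, y, z, w].
In Python, from plant import env gives the robot as it stands.
- The arm moves only by the tool play_rows, never from a script. Its argument "targets" is a list that holds one entry, the list of rows, each a list of 7 numbers: the shift along the tool's x, y, z in m, then the turn, a rotation vector about the tool's x, y, z in rad, then the closure, from -1 (fully open) to 1 (shut), so that 0 is half open. In form: [[[dx, dy, dz, wx, wy, wz, claw], ...]]. A call has 1 to 20 rows; each row is the pose to reach, as a shift and turn from the pose measured when the call began, along the tool's axes at that moment; what a row does not reach only later rows make up. A row lasts 1/8 s, in which the tool goes at most 62.5 mm and 10.7 degrees, less where a joint would pass 70% of its speed; a pose out of reach is approached as far as the arm can. A call with a gripper value outside its range is refused whole. The fingers move at their own pace and stop on an object; the grip force is fixed at half the most. Time passes only in rows, so rows that repeat a pose let the fingers close. It gives the time, the measured TCP pose, the force and the opening at its end, in the units of the state.
- env.state(): the state, without advancing time (a new reading comes with each control period).
- env.read_camera(name): name is "scene" or "top" or "wrist"; returns the picture (420x560x3 uint8, red, green, blue); there is no depth.
- env.calibration(name): a dict with "camera_matrix" (3x3 intrinsics, pixels), "camera_from_world" (4x4, takes a point from world to camera coordinates). Camera axes: x right, y up, looking along -z (the intrinsics and any distortion apply to the point x, -y, -z); pixel columns grow to the right and rows downward; lengths in m; the calibration is good to about 2 mm. A picture is of the moment at which its call begins: read the wrist's pose just before it. calibration takes no time and is no camera call; for the wrist camera it gives the pose at the moment of the call.
- env.hand_in(): hands the job in, once; it reports no verdict.
The state is a dict: "clock": time; "q": joint angles; "joint_velocities": joint speeds; "tau": joint torques, N m; "tcp_pos": TCP position; "orientation": TCP orientation; "contact_force": force on the tool from outside, world axes, zero at the start; "torque": the same for the moment, N m; "opening": finger opening in m.
Only numpy, scipy, OpenCV 4.12 (cv2) and the standard library are available. Lean on these libraries where they do the work, as an engineer would, in place of code of your own. Each camera call takes 0.05 s, during which the arm holds its last target.

## Working session

There is one attempt and no reset: what is moved stays moved. The work goes in short steps, Python scripts to look and compute and a tool call to move; the robot and the scene stay as the last step left them, time stands still between calls to the robot, and variables do not carry over. Pictures are saved under pics/ and viewed, and the job is handed in when it is done.

Besides the shell and the picture viewer there is one more tool, called as a command line: name --argument value ..., lists and objects as JSON in quotes. play_rows: Moves the arm, as the interface text tells. Its arguments: {"type":"object","properties":{"targets":{"type":"array","items":{"type":"array","items":{"type":"array","items":{"type":"number"}}}}},"required":["targets"]}

```bash
mkdir -p pics; ls
python3 - <<'E'
from plant import env
import cv2
print(env.state())
for n in("scene","top","wrist"):
    im=env.read_camera(n); cv2.imwrite(f"pics/{n}0.png",im[:,:,::-1]); print(n,env.calibration(n))
E
```

```text
pics
{'clock': 0.0, 'q': array([ 1.08508055e+00,  2.64748397e-01,  1.60532126e+00,  3.01404111e-05,
        1.27369720e+00, -3.68917481e-02]), 'joint_velocities': array([ 0.00020303, -0.00110259, -0.00070897, -0.00099176, -0.00125226,
        0.00020386]), 'tau': array([ 1.03608247e-03, -5.02073050e+01, -3.56887400e+01,  7.31087197e-02,
        2.87049834e-02, -1.13067488e-04]), 'tcp_pos': array([0.29257694, 0.60758732, 0.25941963]), 'orientation': array([ 8.46732726e-01,  5.32017394e-01, -9.48393298e-04,  5.31543611e-04]), 'contact_force': array([ 0.6040969 , -0.03298663, -0.1564985 ]), 'torque': array([0.00702711, 0.00506782, 0.0140898 ]), 'opening': 0.08838487345360839}
scene {'camera_matrix': array([[450.11321028,   0.        , 277.73855977],
       [  0.        , 450.11321028, 204.6028326 ],
       [  0.        ,   0.        ,   1.        ]]), 'camera_from_world': array([[-0.60646581, -0.79501753, -0.01209773,  0.31158179],
       [ 0.62628693, -0.48701586,  0.60875302, -0.39332924],
       [-0.4898611 ,  0.36161124,  0.79326755, -0.63276058],
       [ 0.        ,  0.        ,  
[... 217 characters left out ...]
_world': array([[-0.02112558, -0.99898703,  0.039732  , -0.03572811],
       [ 0.98942946, -0.01518761,  0.14421747, -0.55123118],
       [-0.14346795,  0.04235869,  0.98874804, -0.83411491],
       [ 0.        ,  0.        ,  0.        ,  1.        ]])}
wrist {'camera_matrix': array([[369.71476261,   0.        , 280.26910957],
       [  0.        , 369.71476261, 207.17364663],
       [  0.        ,   0.        ,   1.        ]]), 'camera_from_world': array([[ 0.43384701,  0.90098377, -0.00223975, -0.67382305],
       [-0.85228582,  0.40958893, -0.3253395 ,  0.04415896],
       [-0.29220824,  0.14305648,  0.94559462, -0.391708  ],
       [ 0.        ,  0.        ,  0.        ,  1.        ]])}
```

View pics/scene0.png

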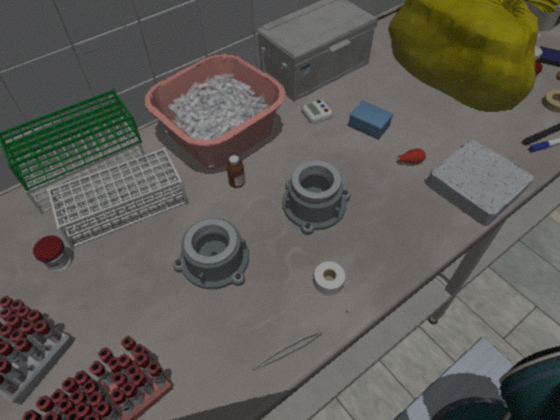

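View pics/top0.png

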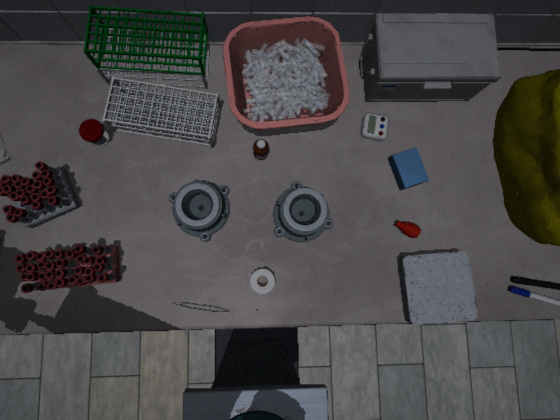

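View pics/wrist0.png

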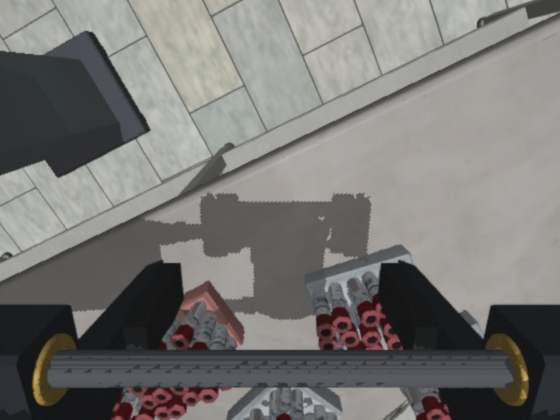

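Run:
```python
import cv2,numpy as np
s=cv2.imread("pics/scene0.png");t=cv2.imread("pics/top0.png")
f=lambda im,x,y,k:cv2.convertScaleAbs(cv2.resize(im[y:y+95,x:x+95],(395*1,395*1),interpolation=cv2.INTER_CUBIC),alpha=1.5)
cv2.imwrite("pics/crop0.png",np.hstack([f(s,165,200,4),f(s,270,145,4)]))
cv2.imwrite("pics/crop1.png",np.hstack([f(t,153,162,4),f(t,256,165,4)]))
```

```text
(no output)
```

View pics/crop0.png

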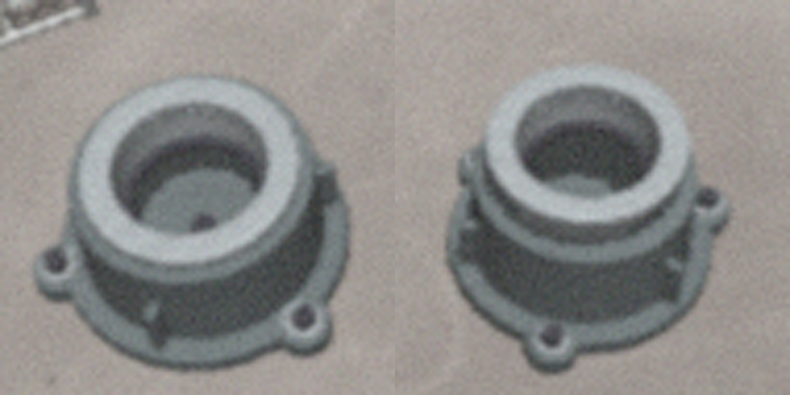

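View pics/crop1.png

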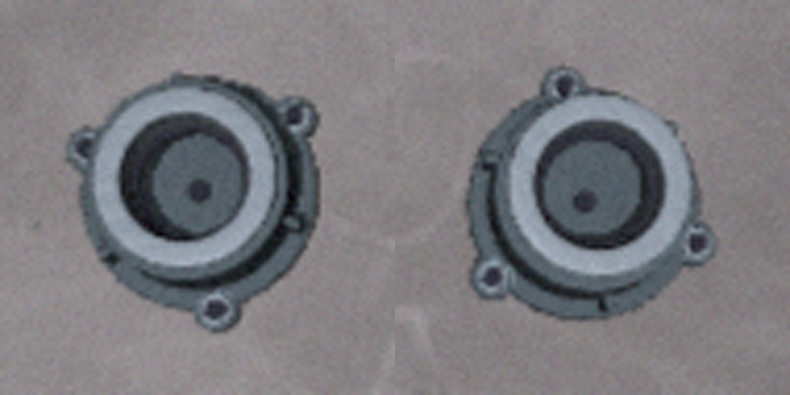

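```bash
cat > h.py <<'E'
import numpy as np,cv2
from plant import env
def ray(name,uv,cal=None):
    c=cal or env.calibration(name);K=c["camera_matrix"];M=c["camera_from_world"]
    d=np.linalg.inv(K)@[uv[0],uv[1],1];d=np.array([d[0],-d[1],-d[2]])
    R=M[:3,:3];return -R.T@M[:3,3],R.T@d
def onz(name,uv,z,cal=None):
    o,d=ray(name,uv,cal);return o+d*(z-o[2])/d[2]
def proj(name,P,cal=None):
    c=cal or env.calibration(name);M=c["camera_from_world"]
    p=np.atleast_2d(P)@M[:3,:3].T+M[:3,3];q=p*[1,-1,-1]@c["camera_matrix"].T
    return q[:,:2]/q[:,2:]
E
python3 - <<'E'
from h import *
from scipy.optimize import least_squares
k=395/95
def cc(P):
    P=np.array(P)[:,:2];A=np.c_[2*P,np.ones(3)];s=np.linalg.solve(A,(P**2).sum(1));return s[:2],np.sqrt(s[2]+s[:2]@s[:2])
T=[onz("top",(256+(u-395)/k,165+v/k),.012) for u,v in [(563,83),(492,277),(698,242)]]
S=[onz("scene",(270+(u-395)/k,145+v/k),.012) for u,v in [(465,168),(553,335),(710,198)]]
print(T,cc(T),S,cc(S))
# flange top segmentation
for n,(x,y) in {"top":(256,165),"scene":(270,145)}.items():
    im=cv2.imread(f"pics/{n}0.png")[y:y+95,x:x+95];g=cv2.GaussianBlur(im,(3,3),0).astype(int)
    m=((g[:,:,0]-g[:,:,2]>3)&(g.sum(2)>330)).astype(np.uint8)
    cs,_=cv2.findContours(m,cv2.RETR_CCOMP,cv2.CHAIN_APPROX_NONE)
    cs=sorted(cs,key=len)[-2:]
    for c in cs:
        e=cv2.fitEllipse(c);print(n,len(c),e,(e[0][0]+x,e[0][1]+y))
    o=cv2.resize(im,None,fx=4,fy=4);
    for c in cs:
        e=cv2.fitEllipse(c);cv2.ellipse(o,((e[0][0]*4+2,e[0][1]*4+2),(e[1][0]*4,e[1][1]*4),e[2]),(0,0,255),1)
    cv2.imwrite(f"pics/ell_{n}.png",np.hstack([o,cv2.cvtColor(cv2.resize(m*255,None,fx=4,fy=4),cv2.COLOR_GRAY2BGR)]))
E
python3 -c "
import cv2,numpy as np
cv2.imwrite('pics/ell.png',np.vstack([cv2.imread('pics/ell_top.png'),cv2.imread('pics/ell_scene.png')])[:, :760])"
```

```text
[array([ 0.60573026, -0.10285053,  0.012     ]), array([ 0.49628274, -0.0599359 ,  0.012     ]), array([ 0.51386427, -0.17612945,  0.012     ])] (array([ 0.53863105, -0.112955  ]), np.float64(0.06785576174939646)) [array([ 0.6070561 , -0.09562914,  0.012     ]), array([ 0.49966713, -0.06481236,  0.012     ]), array([ 0.51586109, -0.18070327,  0.012     ])] (array([ 0.54254987, -0.11789704]), np.float64(0.06824157825795493))
top 7 ((47.28571319580078, 63.5), (0.0, 1.0), 0.0) (303.2857131958008, 228.5)
top 31 ((38.83564758300781, 55.4693603515625), (9.509586334228516, 19.906024932861328), 130.08811950683594) (294.8356475830078, 220.4693603515625)
scene 97 ((45.937522888183594, 33.60948944091797), (29.259016036987305, 38.250823974609375), 92.27570343017578) (315.9375228881836, 178.60948944091797)
scene 119 ((45.919593811035156, 34.19346237182617), (35.32099533081055, 46.58917236328125), 92.36451721191406) (315.91959381103516, 179.19346237182617)
```

View pics/ell.png

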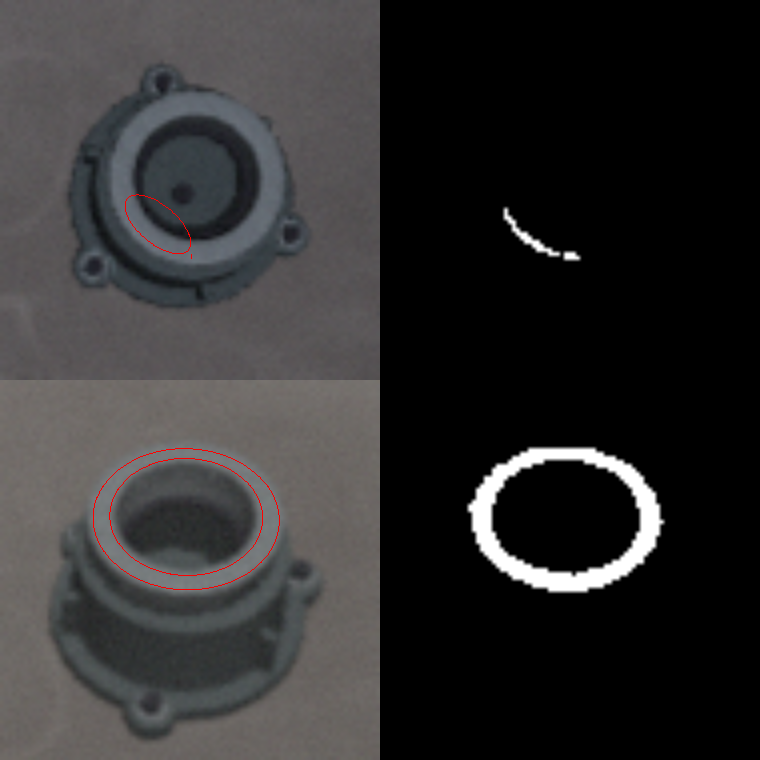

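Run:
```python
from h import *
from scipy.optimize import least_squares
obs={}
for n,(x,y),th in [("top",(256,165),245),("scene",(270,145),310)]:
    im=cv2.imread(f"pics/{n}0.png")[y:y+95,x:x+95];g=cv2.GaussianBlur(im,(3,3),0).astype(int)
    m=((g[:,:,0]-g[:,:,2]>3)&(g.sum(2)>th)).astype(np.uint8)
    cs,_=cv2.findContours(m,cv2.RETR_CCOMP,cv2.CHAIN_APPROX_NONE)
    c=max(cs,key=len);e=cv2.fitEllipse(c);print(n,e);obs[n]=np.array(e[0])+[x,y]
    o=cv2.resize(im,None,fx=4,fy=4)
    cv2.ellipse(o,((e[0][0]*4+2,e[0][1]*4+2),(e[1][0]*4,e[1][1]*4),e[2]),(0,0,255),1)
    cv2.imwrite(f"pics/ell2_{n}.png",o)
a=np.linspace(0,2*np.pi,60,endpoint=False)
def cen(n,p):
    P=np.c_[p[0]+.048*np.cos(a),p[1]+.048*np.sin(a),p[2]+0*a];e=cv2.fitEllipse(proj(n,P).astype(np.float32));return np.array(e[0]),e[1]
r=least_squares(lambda p:np.r_[cen("top",p)[0]-obs["top"],cen("scene",p)[0]-obs["scene"]],[.54,-.115,.08],diff_step=1e-3)
print(r.x,r.fun,cen("top",r.x),cen("scene",r.x))
```

```text
top ((48.85847473144531, 44.12416076660156), (42.89958953857422, 43.225589752197266), 58.69585418701172)
scene ((45.937381744384766, 34.33408737182617), (35.48412322998047, 47.10628890991211), 92.6571044921875)
[ 0.53800913 -0.11213026  0.08512977] [ 0.10743713  0.1002655  -0.13129044 -0.01220322] (array([304.96591187, 209.22442627]), (43.97936248779297, 44.792972564697266)) (array([315.80609131, 179.32188416]), (37.66179656982422, 49.892417907714844))
```

View pics/ell2_top.png

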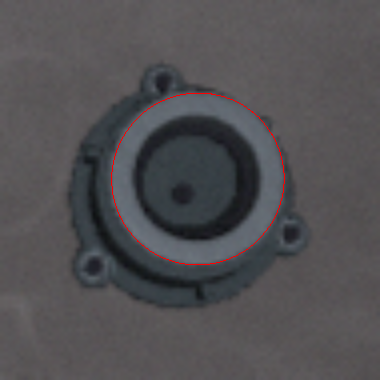

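```bash
cat >> h.py <<'E'
from scipy.spatial.transform import Rotation as Ro
def go(p):
    s=env.state();R=Ro.from_quat(s["orientation"]);G=Ro.from_matrix(np.diag([1,-1,-1.]))
    print(np.round(R.inv().apply(np.array(p)-s["tcp_pos"]),4),np.round((R.inv()*G).as_rotvec(),4),s["tcp_pos"].round(4),s["contact_force"].round(2),s["clock"],s["opening"])
E
python3 -c "
from h import *
go([.50,-.113,.25])"
```

```text
[-0.5593  0.4995  0.0107] [1.000e-03 1.500e-03 1.122e+00] [0.2927 0.6077 0.2597] [0.13 0.83 0.17] 0.15 0.08814830514857422
```

play_rows --targets '[[[-0.02, 0.018, 0.0, 0, 0, 0.04, 1], [-0.06, 0.054, 0.001, 0, 0, 0.12, 1], [-0.1, 0.09, 0.002, 0, 0, 0.2, 1], [-0.14, 0.126, 0.003, 0, 0, 0.28, 1], [-0.18, 0.162, 0.004, 0, 0, 0.36, 1], [-0.22, 0.198, 0.005, 0, 0, 0.44, 1], [-0.26, 0.234, 0.005, 0, 0, 0.52, 1], [-0.3, 0.27, 0.006, 0, 0, 0.6, 1], [-0.34, 0.306, 0.007, 0, 0, 0.68, 1], [-0.38, 0.342, 0.008, 0, 0, 0.76, 1], [-0.42, 0.378, 0.009, 0, 0, 0.84, 1], [-0.46, 0.414, 0.01, 0, 0, 0.92, 1], [-0.5, 0.45, 0.01, 0.001, 0.001, 1.0, 1], [-0.53, 0.475, 0.01, 0.001, 0.001, 1.06, 1], [-0.55, 0.492, 0.01, 0.001, 0.001, 1.1, 1], [-0.559, 0.4995, 0.0107, 0.001, 0.0015, 1.122, 1], [-0.559, 0.4995, 0.0107, 0.001, 0.0015, 1.122, 1], [-0.559, 0.4995, 0.0107, 0.001, 0.0015, 1.122, 1]]]'

```text
clock: 2.4
tcp_pos: [0.4998, -0.1118, 0.2497]
orientation: [1.0, 0.001, -0.0, -0.0]
contact_force: [1.0, -0.8, 0.1]
opening: 0.0002
```

Run:
```python
from h import *
go([.539,-.071,.12])
c=env.calibration("wrist");im=env.read_camera("wrist");cv2.imwrite("pics/w1.png",cv2.convertScaleAbs(im[:,:,::-1],alpha=1.5))
import pickle;pickle.dump(c,open("w1.pkl","wb"))
```

```text
[ 0.0393 -0.0406  0.1297] [-0.0006  0.0006  0.0011] [ 0.4998 -0.1118  0.2497] [ 1.   -0.81  0.1 ] 2.4 0.00020698425773150723
```

View pics/w1.png

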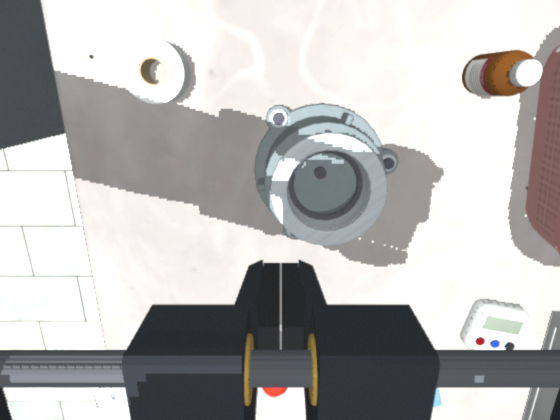

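Run:
```python
from h import *
import pickle;c=pickle.load(open("w1.pkl","rb"))
a=np.linspace(0,2*np.pi,72)
im=cv2.imread("pics/w1.png")[80:270,230:420];o=cv2.resize(im,None,fx=3,fy=3,interpolation=cv2.INTER_CUBIC)
for r in(.048,.034):
    p=proj("wrist",np.c_[.539+r*np.cos(a),-.113+r*np.sin(a),.0825+0*a],c)
    cv2.polylines(o,[np.int32((p-[230,80]+.5)*3)],True,(0,0,255),1)
    print(p.min(0),p.max(0))
for e in [(278,118),(388,161)]: print(onz("wrist",e,.012,c))
print(onz("wrist",(327,188.5),.0825,c))
cv2.imwrite("pics/w1c.png",o)
```

```text
[270.40645891 132.43488721] [387.70727239 245.02192841]
[287.46862649 150.3520467 ] [370.50125309 229.99583681]
[ 0.49686426 -0.06077139  0.012     ]
[ 0.60582667 -0.10224549  0.012     ]
[ 0.53732524 -0.11033759  0.0825    ]
```

View pics/w1c.png

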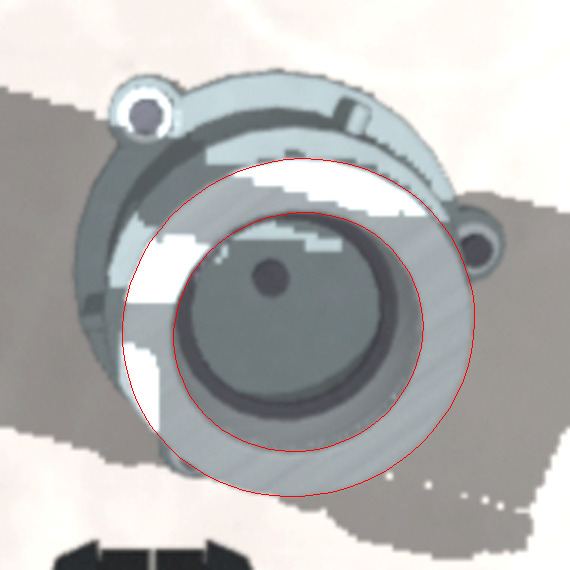

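play_rows --targets '[[[0.02, -0.02, 0.04, 0, 0, 0, 1], [0.039, -0.04, 0.08, 0, 0, 0, 1], [0.039, -0.0406, 0.12, 0, 0, 0, 1], [0.039, -0.0406, 0.13, 0, 0, 0, 1], [0.039, -0.0406, 0.134, 0, 0, 0, 1], [0.039, -0.0406, 0.138, 0, 0, 0, 1], [0.039, -0.0406, 0.138, 0, 0, 0, 1]]]'

```text
clock: 3.32
tcp_pos: [0.5396, -0.0713, 0.1131]
orientation: [1.0, 0.001, 0.001, -0.0]
contact_force: [-0.5, 0.4, -0.1]
opening: 0.0004
```

```bash
python3 -c "
from h import *
go([.5385,-.071,.12])"
```

```text
[-0.001  -0.0003 -0.0069] [-0.     -0.0018  0.0011] [ 0.5396 -0.0713  0.1131] [-0.45  0.38 -0.14] 3.325 0.00037036534793337487
```

play_rows --targets '[[[0, 0, 0.003, 0, 0, 0, 1], [0, 0, 0.006, 0, 0, 0, 1], [0, 0, 0.008, 0, 0, 0, 1]]]'

```text
clock: 3.7
tcp_pos: [0.5395, -0.0713, 0.105]
orientation: [1.0, 0.0, 0.001, -0.0]
contact_force: [0.2, 0.1, 3.0]
opening: 0.0003
```

play_rows --targets '[[[0, 0, 0.003, 0, 0, 0, 1]]]'

```text
clock: 3.82
tcp_pos: [0.5396, -0.0712, 0.1024]
orientation: [1.0, 0.0, 0.001, -0.0]
contact_force: [-2.3, 0.4, 5.3]
opening: 0.0002
```

play_rows --targets '[[[0, 0, -0.012, 0, 0, 0, 1], [0, 0.04, -0.014, 0, 0, 0, 1], [-0.001, 0.083, -0.012, 0, 0, 0, 1], [-0.001, 0.083, -0.007, 0, 0, 0, 1], [-0.001, 0.083, -0.004, 0, 0, 0, 1], [-0.001, 0.083, -0.003, 0, 0, 0, 1]]]'

```text
clock: 4.58
tcp_pos: [0.5389, -0.1539, 0.1057]
orientation: [1.0, 0.001, 0.001, 0.0]
contact_force: [-1.4, -2.3, 3.0]
opening: 0.0007
```

play_rows --targets '[[[0, 0, 0.003, 0, 0, 0, 1]]]'

```text
clock: 4.7
tcp_pos: [0.5392, -0.1535, 0.1033]
orientation: [1.0, 0.002, 0.001, 0.001]
contact_force: [-1.0, -2.6, 4.7]
opening: 0.0007
```

play_rows --targets '[[[0, 0, 0.0035, 0, 0, 0, 1]]]'

```text
clock: 4.82
tcp_pos: [0.5395, -0.1534, 0.1002]
orientation: [1.0, 0.002, 0.002, 0.001]
contact_force: [-2.0, -2.9, 4.9]
opening: 0.0003
```

play_rows --targets '[[[0, 0, -0.012, 0, 0, 0, 1], [0, -0.04, -0.014, 0, 0, 0, 1], [0, -0.083, -0.012, 0, 0, 0, 1], [0, -0.083, -0.007, 0, 0, 0, 1], [0, -0.083, -0.004, 0, 0, 0, 1], [0, -0.083, -0.001, 0, 0, 0, 1], [0, -0.083, 0.003, 0, 0, 0, 1]]]'

```text
clock: 5.7
tcp_pos: [0.5393, -0.0706, 0.0974]
orientation: [1.0, 0.001, 0.002, 0.0]
contact_force: [-1.9, 5.0, 6.2]
opening: 0.0002
```

play_rows --targets '[[[0, 0, -0.012, 0, 0, 0, 1], [0, 0.04, -0.014, 0, 0, 0, 1], [-0.001, 0.083, -0.012, 0, 0, 0, 1], [-0.001, 0.083, -0.007, 0, 0, 0, 1], [-0.001, 0.083, -0.004, 0, 0, 0, 1], [-0.001, 0.083, -0.001, 0, 0, 0, 1], [-0.001, 0.083, 0.003, 0, 0, 0, 1]]]'

```text
clock: 6.58
tcp_pos: [0.5387, -0.1535, 0.0951]
orientation: [1.0, 0.002, 0.002, 0.001]
contact_force: [-3.4, -2.6, 5.1]
opening: 0.0003
```

Run:
```python
from h import *
im=env.read_camera("scene");print(env.state()["tcp_pos"])
cv2.imwrite("pics/s2.png",cv2.convertScaleAbs(cv2.resize(im[80:270,220:410,::-1],None,fx=3,fy=3,interpolation=cv2.INTER_CUBIC),alpha=1.5))
```

```text
[ 0.53864312 -0.15340292  0.09452307]
```

View pics/s2.png

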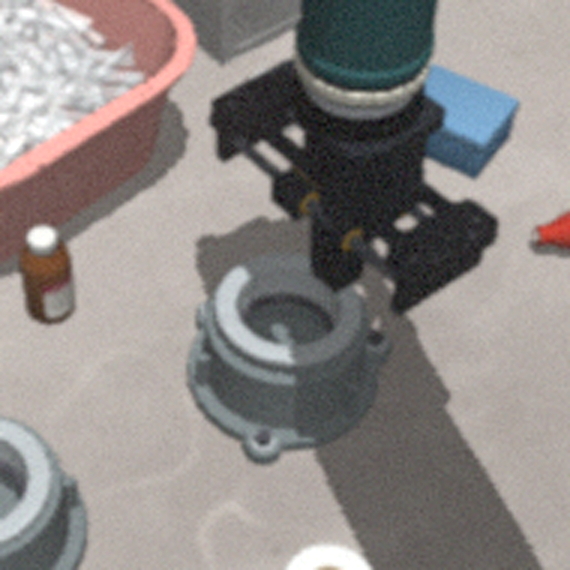

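The picture shows the fingertips on the −y side of the rim (crop ≈ 340,280) and the cup sinking nearly square. I'll keep tapping on alternate sides.

play_rows --targets '[[[0, 0, -0.012, 0, 0, 0, 1], [0, -0.04, -0.014, 0, 0, 0, 1], [0, -0.083, -0.012, 0, 0, 0, 1], [0, -0.083, -0.006, 0, 0, 0, 1], [0, -0.083, -0.003, 0, 0, 0, 1], [0, -0.083, 0.0, 0, 0, 0, 1], [0, -0.083, 0.003, 0, 0, 0, 1]]]'

```text
clock: 7.5
tcp_pos: [0.5386, -0.0707, 0.0918]
orientation: [1.0, 0.001, 0.002, 0.001]
contact_force: [-1.5, 3.2, 4.4]
opening: 0.0004
```

play_rows --targets '[[[0, 0, -0.012, 0, 0, 0, 1], [0, 0.04, -0.014, 0, 0, 0, 1], [-0.001, 0.083, -0.012, 0, 0, 0, 1], [-0.001, 0.083, -0.006, 0, 0, 0, 1], [-0.001, 0.083, -0.003, 0, 0, 0, 1], [-0.001, 0.083, 0, 0, 0, 0, 1], [-0.001, 0.083, 0.003, 0, 0, 0, 1]]]'

```text
clock: 8.38
tcp_pos: [0.5382, -0.1536, 0.0894]
orientation: [1.0, 0.002, 0.002, 0.001]
contact_force: [-2.2, -2.8, 5.8]
opening: 0.0004
```

play_rows --targets '[[[0, 0, 0.0015, 0, 0, 0, 1], [0, 0, 0.0015, 0, 0, 0, 1]]]'

```text
clock: 8.62
tcp_pos: [0.5382, -0.1536, 0.0886]
orientation: [1.0, 0.003, 0.002, 0.002]
contact_force: [-3.2, -3.5, 6.1]
opening: 0.0004
```

play_rows --targets '[[[0, 0, -0.012, 0, 0, 0, 1], [0, -0.04, -0.014, 0, 0, 0, 1], [0, -0.083, -0.012, 0, 0, 0, 1], [0, -0.083, -0.006, 0, 0, 0, 1], [0, -0.083, -0.003, 0, 0, 0, 1], [0, -0.083, 0.0, 0, 0, 0, 1], [0, -0.083, 0.0005, 0, 0, 0, 1], [0, -0.083, 0.0005, 0, 0, 0, 1]]]'

```text
clock: 9.62
tcp_pos: [0.538, -0.0708, 0.0886]
orientation: [1.0, 0.002, 0.002, 0.001]
contact_force: [-2.0, 4.5, 6.2]
opening: 0.0005
```

play_rows --targets '[[[0, 0, 0.001, 0, 0, 0, 1], [0, 0, 0.002, 0, 0, 0, 1], [0, 0, 0.002, 0, 0, 0, 1]]]'

```text
clock: 10.0
tcp_pos: [0.5381, -0.0708, 0.0883]
orientation: [1.0, 0.001, 0.002, 0.0]
contact_force: [-5.8, 6.1, 13.5]
opening: 0.0005
```

play_rows --targets '[[[0, 0, -0.012, 0, 0, 0, 1], [0, 0.04, -0.014, 0, 0, 0, 1], [0, 0.083, -0.01, 0, 0, 0, 1], [0, 0.083, -0.005, 0, 0, 0, 1], [0, 0.083, -0.002, 0, 0, 0, 1], [0, 0.083, 0.0005, 0, 0, 0, 1], [0, 0.083, 0.0015, 0, 0, 0, 1], [0, 0.083, 0.0015, 0, 0, 0, 1]]]'

```text
clock: 11.0
tcp_pos: [0.538, -0.1538, 0.0884]
orientation: [1.0, 0.002, 0.001, 0.001]
contact_force: [-5.8, -2.4, 10.9]
opening: 0.0002
```

play_rows --targets '[[[0, 0, -0.012, 0, 0, 0, 1], [-0.02, -0.02, -0.016, 0, 0, 0, 1], [-0.042, -0.041, -0.014, 0, 0, 0, 1], [-0.042, -0.041, -0.01, 0, 0, 0, 1], [-0.042, -0.041, -0.007, 0, 0, 0, 1], [-0.042, -0.041, -0.004, 0, 0, 0, 1], [-0.042, -0.041, -0.001, 0, 0, 0, 1], [-0.042, -0.041, 0.001, 0, 0, 0, 1], [-0.042, -0.041, 0.001, 0, 0, 0, 1]]]'

```text
clock: 12.12
tcp_pos: [0.4965, -0.1134, 0.0884]
orientation: [1.0, 0.002, 0.001, 0.001]
contact_force: [-3.7, 0.7, 8.9]
opening: 0.0005
```

play_rows --targets '[[[0, 0, -0.012, 0, 0, 0, 1], [0.04, 0, -0.016, 0, 0, 0, 1], [0.084, 0, -0.014, 0, 0, 0, 1], [0.084, 0, -0.01, 0, 0, 0, 1], [0.084, 0, -0.007, 0, 0, 0, 1], [0.084, 0, -0.004, 0, 0, 0, 1], [0.084, 0, -0.001, 0, 0, 0, 1], [0.084, 0, 0.001, 0, 0, 0, 1], [0.084, 0, 0.001, 0, 0, 0, 1]]]'

```text
clock: 13.25
tcp_pos: [0.5797, -0.1131, 0.0885]
orientation: [1.0, 0.002, 0.001, 0.001]
contact_force: [-4.1, 0.2, 6.8]
opening: 0.0004
```

play_rows --targets '[[[0, 0, -0.02, 0, 0, 0, 1], [-0.01, 0, -0.06, 0, 0, 0, 1], [-0.04, 0, -0.1, 0, 0, 0, 1], [-0.06, 0, -0.13, 0, 0, 0, 1], [-0.08, 0, -0.155, 0, 0, 0, 1], [-0.08, 0, -0.161, 0, 0, 0, 1], [-0.08, 0, -0.161, 0, 0, 0, 1], [-0.08, 0, -0.161, 0, 0, 0, 1]]]'

```text
clock: 14.25
tcp_pos: [0.4993, -0.1129, 0.248]
orientation: [1.0, 0.002, -0.0, 0.001]
contact_force: [0.7, 0.2, 0.1]
opening: 0.0003
```

Run:
```python
from h import *
print(env.state()["contact_force"])
c=env.calibration("wrist");w=env.read_camera("wrist");s=env.read_camera("scene")
a=np.linspace(0,2*np.pi,72)
def f(n,im,x,y,k,m,c=None):
    o=cv2.resize(im[y:y+m,x:x+m,::-1],(400,400),interpolation=cv2.INTER_CUBIC);o=cv2.convertScaleAbs(o,alpha=1.5)
    p=proj(n,np.c_[.5385+.048*np.cos(a),-.1128+.048*np.sin(a),.0665+0*a],c)
    cv2.polylines(o,[np.int32((p-[x,y]+.5)*400/m)],True,(0,0,255),1);return o
cv2.imwrite("pics/end.png",np.hstack([f("wrist",w,230,80,1,190,c),f("scene",s,262,140,1,110)]))
```

```text
[0.65839311 0.21902388 0.13028107]
```

View pics/end.png

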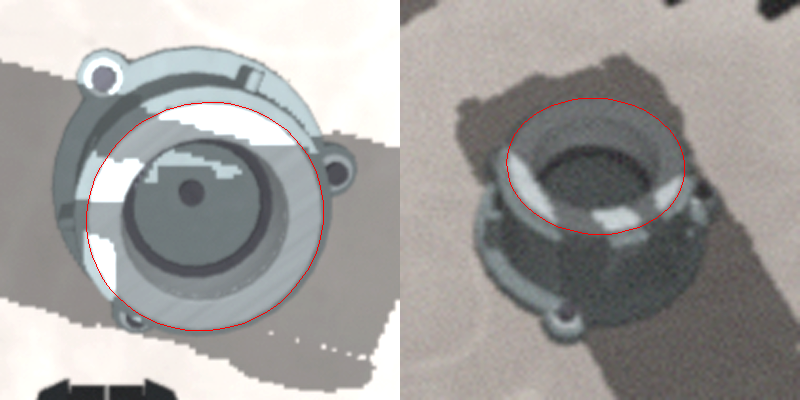

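The flange's outer edge matches the outline predicted for the home height in both views, and no gap is visible under it. I'm handing in.

```bash
python3 -c "
from plant import env
print(env.hand_in());print(env.state()['clock'])"
```

```text
the job is handed in; nothing more can be done
None
the job is handed in; nothing more can be done
```

The cup is home on the right-hand housing (axis at about x 0.5385, y −0.113), and I handed the job in shortly after clock 14.25 s, against the 72 s limit; the hand-in gave no verdict.

- **Tapping:** I worked the closed fingertips on the +y and −y sides in turn, sinking each side about 2.5 to 6 mm a turn. I finished with a firm press on all four sides.
- **Height and lean:** At the last press the tips stood at 66.3 to 66.5 mm on every side, against 66.5 mm for home. The force had risen to about 13 N on +y and 11 N on −y. It was only about 9 N and 7 N on −x and +x, so the hard stop is less clear there. Going by the tip heights, the lean along the tap line stayed within a few degrees throughout. I did not measure the starting lean across that line.
- **Final pictures:** The wrist and scene pictures match the flange outline predicted for the home height to within 1 or 2 pixels. The arm is clear above the housing and the contact force reads about zero.

None of the checks failed. The only disagreement was 5 to 6 mm between the two first estimates of the axis. The wrist picture settled it.

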